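# Sweep off the gearbox and mesh a gear on its sprung spline shaft

### The arm

A 6-joint arm with a two-finger parallel gripper is mounted at the origin on a cart in front of the work surface, level with it; the furniture and walls round the work are solid. World frame = base frame: x ahead of the robot, y to its left, z up, the work surface at z = 0. Lengths are in m, angles in rad, forces in N, time in s.
With the tool pointing down it reaches from about 0.25 to 0.725 m from the base axis. Payload 9.7 kg.
Tool frame: the origin (TCP) lies on the centre line of the jaws, within the pads' length; the fingertips stand 8 mm ahead of it and the grasp point (between the pads) lies 11 mm behind it; z points along the fingers, y is the line along which they close (so a half turn about z gives the same grasp; the last joint's range is limited). The gripper opens to 85 mm and grips with 20 to 120 N. Pads are 22 mm wide; open, the fingers measure 114 mm over their backs; the gripper's body (76 mm by 85 mm) begins 54 mm behind the grasp point. The pads swing forward as they close: fully open they stand 13 mm farther back than shut.
Start: joints at [0, 0.087, 0.176, 1.66, 0, 1.571], TCP at [0.55, -0, 0.239] pointing down, gripper open.
Joint ranges: [-3.13, 3.13], [-0.85, 1.81], [-1.15, 1.24], [-2.2, 2.28], [-1.44, 1.52], [-3.14, 3.14]. Speed limits (rad/s): [2.22, 2.22, 2.57, 3.14, 3.14, 3.14].

### API

Orientations are given as a unit quaternion [x, y, z, w].
In Python, from station import bot gives the robot as it stands.
- The arm moves only by the shell command python3 -m jog 'ROWS' [FORCE]. ROWS is JSON, a list of rows, each a list of 3 entries, a list of its own where there are three numbers: the opening, from 0 (shut) to 1 (fully open), then the shift along the tool's x, y, z as a fraction of full scale, then the turn, a rotation vector about the tool's x, y, z as a fraction of full scale. In form: [[hand, [dx, dy, dz], [rx, ry, rz]], ...]. A call has 1 to 10 rows; each row is the pose to reach, as a shift and turn from the pose commanded when the call began, along the tool's axes at that moment, turning the shorter way round; what a row does not reach only later rows make up. Full scale, the value 1, is 0.4 m for a shift and 180 degrees for a turn. A row lasts 1/12 s, in which the tool goes at most 41.7 mm and 7.16 degrees, less where a joint would pass 70% of its speed; a pose out of reach is approached as far as the arm can. A call with a number of a shift or a turn outside -1 to 1 is refused whole. A call with a gripper value outside its range is refused whole. The fingers move at their own pace and stop on an object; FORCE is the grip in N (left out, the last holds). Time passes only in rows, so rows that repeat a pose let the fingers close. It gives the time, the measured TCP pose, the force, the opening and the grip force at its end, in the units of the state.
- bot.get_state(): the state, without advancing time (a new reading comes with each control period).
- bot.capture(name): name is "scene" or "side" or "wrist"; returns the picture (420x560x3 uint8, red, green, blue); there is no depth.
- bot.camera_model(name): a dict with "intrinsics" (3x3 intrinsics, pixels), "dist" ([k1, k2, p1, p2, k3] as OpenCV has them; the pictures are not rectified), "position" and "rotation" of the camera in the world; the wrist camera has in their place "hand_eye" (4x4, takes a point from camera to tool coordinates, whose origin is the TCP and whose axes are the flange's). Camera axes: x right, y up, looking along -z (the intrinsics and any distortion apply to the point x, -y, -z); pixel columns grow to the right and rows downward; lengths in m; the calibration is good to about 2 mm. A picture is of the moment at which its call begins: read the wrist's pose just before it. camera_model takes no time and is no camera call.
- bot.close_job(): hands the job in; it is judged then, once.
The state is a dict: "time_s": time; "joints": joint angles; "joint_velocities": joint speeds; "joint_torque": joint torques, N m; "eef_pos": TCP position; "tcp_rot": TCP orientation; "force": force on the tool from outside, world axes, zero at the start; "wrist_torque": the same for the moment, N m; "opening": finger opening in m; "grip_force": force on a finger pad.
Only numpy, scipy, OpenCV 4.12 (cv2) and the standard library are available. Lean on these libraries where they do the work, as an engineer would, in place of code of your own. Each camera call takes 0.05 s, during which the arm holds its last target. There are 200 camera calls.

### The job

Pick up the square wooden stick and, holding it, sweep the three loose wood chips off the flat top of the gearbox, then lay the stick down on the bench. Then take the steel gear by its hub, bring it over the gearbox shaft, turn it until its cross-shaped bore matches the splines, slide it down and push the spring collar fully down with it. Finish while still holding the gear and keeping it pressed fully home (do not let go, the spring would lift it), and leave the tape measure, pliers and battery where they are.

Things in the scene. Friction and masses are not known exactly. Their poses are not given: they have to be found in the camera images.
- gearbox: Grey gearbox fixed to the bench, 160 (x) x 200 (y) x 36 mm high, flat top; origin at the centre of its underside, z up. The shaft stands on the axis x = +30 mm, y = 0. The chips lie on the strip of the top with x below -5 mm (robot's side), flat and without obstacle over its whole length along y
- shaft_top (a point): Centre of the top end of the upright steel spline shaft, 42 mm above the gearbox top; z up. The shaft is a plus-shaped cross (4 splines along this point's x and y): 28 mm across, splines 8 mm wide; its top 6 mm is a smaller pilot cross, 25 mm across, 5 mm wide. It can turn about z, but stiffly (0.15 N m)
- collar (a joint): Spring collar, brass disc 40 mm wide round the shaft's foot; value = how far it is pushed down: 0 = up (face 14 mm above the gearbox top), 0.010 m = fully down on its stop (face 4 mm above it). Its spring pushes up with 4 N at the top, 10 N fully down, more than the gear weighs
- gear: Steel gear lying flat, 0.25 kg; origin: centre of its underside, z up. Toothed disc 90 mm wide, 16 thick; above it a square hub 44 x 44 mm (sides along x, y), up to 46 mm: grip its flats. Plus-shaped through bore: slots along x and y, 31 mm across, 11 wide; fits at any quarter turn. From shaft top end to fully home it slides 38 mm, the last 10 against the collar
- scraper: Square wooden stick (pine offcut), 38 (x) x 170 (y, long) x 38 mm high, lying on the bench; origin at the centre of its underside, z up; grip across the 38 mm
- chip_0: Loose wood chip 22 x 12 x 8 mm on the gearbox top, origin at the centre of its underside
- chip_1: Another such wood chip, 22 x 12 x 8 mm, on the gearbox top
- chip_2: Another such wood chip, 22 x 12 x 8 mm, on the gearbox top
- tape_measure: Tape measure, 66 x 75 x 39 mm, on the bench behind the work; leave alone
- pliers: Pliers, 67 x 185 x 14 mm, on the bench behind the work; leave alone
- battery: Black tool battery, 66 x 107 x 48 mm, on the bench behind the work; leave alone
Things that resemble listed ones, but are neither listed nor needed, are in the scene too. Of the things that look like the scraper, the larger one is meant.

How it is judged:
On the way, in this order (a step that is already met when the one before it is completed fails the run):
1. the stick is held low at the gearbox top while chips still lie there (contact force between the fingers and scraper above 1 N and height (world z) of scraper between 0.03 and 0.046 m and horizontal distance between scraper and gearbox below 0.23 m and (not (height (world z) of chip_0 below 0.025 m) or not (height (world z) of chip_1 below 0.025 m) or not (height (world z) of chip_2 below 0.025 m))), for 0.2 s.
2. all three chips are off the gearbox while the stick is still in the hand (height (world z) of each of chip_0, chip_1, chip_2 below 0.025 m and contact force between the fingers and scraper above 1 N), for 0.1 s.
3. the gear is held over the shaft, above its top end (contact force between the fingers and gear above 1 N and z of gear in the frame of shaft_top above 0.001 m and horizontal distance between gear and shaft_top below 0.04 m), for 0.1 s.
At the end, for the whole second after the job is handed in: Gear meshed on the shaft (4 mm, 0.1 rad upright), held by the fingers (over 2 N) and pressed (over 4 N): collar down over 8 of 10 mm, gear underside over 35.5 mm below the shaft top. Chips off the gearbox (below 25 mm); stick flat on the bench, untouched by the fingers (height (world z) of each of chip_0, chip_1, chip_2 below 0.025 m and value of joint collar above 0.008 m and horizontal distance between gear and shaft_top below 0.004 m and z of gear in the frame of shaft_top below -0.0355 m and angle between the z axis of gear and the z axis of shaft_top, either way round below 0.1 rad and (angle between the x axis of gear and the x axis of shaft_top, either way round below 0.2 rad or angle between the x axis of gear and the y axis of shaft_top, either way round below 0.2 rad) and contact force between the fingers and gear above 2 N and contact force between gear and gearbox above 4 N and height (world z) of scraper below 0.015 m and angle between scraper's own x axis and vertical above 1.4 rad and angle between scraper's own y axis and vertical above 1.4 rad and contact force between the fingers and scraper below 0.2 N); the arm keeps its last pose, push and grip.
It fails at once if the tape measure is shoved away (more than 30 mm) (distance of tape_measure from where it was at the start of the episode above 0.03 m).
It fails at once if the pliers is shoved away (more than 30 mm) (distance of pliers from where it was at the start of the episode above 0.03 m).
It fails at once if the battery is shoved away (more than 30 mm) (distance of battery from where it was at the start of the episode above 0.03 m).
It also fails if it takes over 67 s, if anything falls off the work surface, if the arm or the gripper's body presses on something with over 40 N, if the wrist force passes 120 N, or if a joint passes its speed limit or range.

## Working session

There is one attempt and no reset: what is moved stays moved. The work goes in short steps, Python scripts to look and compute and a shell command to move; the robot and the scene stay as the last step left them, time stands still between calls to the robot, and variables do not carry over. Pictures are saved under pics/ and viewed, at most 10 in all, crops included, and the job is handed in when it is done.

```bash
mkdir -p pics; ls
python3 - <<'E'
from station import bot
import cv2,numpy as np
print(bot.get_state())
for n in ["scene","side","wrist"]:
    im=bot.capture(n); cv2.imwrite(f"pics/{n}0.png",im[:,:,::-1]); 
    print(n,bot.camera_model(n))
E
```

```text
pics
{'time_s': 0.0, 'joints': array([-7.22709443e-06,  8.74490848e-02,  1.75099615e-01,  1.65982525e+00,
        7.20327160e-06,  1.57080527e+00]), 'joint_velocities': array([ 1.43196349e-05,  3.07452251e-04,  9.67997826e-04,  3.43068295e-04,
       -2.32283792e-03,  1.08758117e-04]), 'joint_torque': array([ 7.68234549e-04, -5.20392072e+01,  4.64802504e+01,  1.63646933e-02,
        2.23589603e-05, -6.77332673e-05]), 'eef_pos': array([ 5.49758110e-01, -1.97784754e-06,  2.38571409e-01]), 'tcp_rot': array([ 7.07112333e-01,  7.07100894e-01, -4.84788242e-04, -4.89880885e-04]), 'force': array([-0.74709937,  0.17849994,  0.42763465]), 'wrist_torque': array([-0.03799486, -0.03528058,  0.0320039 ]), 'grip_force': 0.0, 'opening': 0.08550480328434079}
scene {'intrinsics': array([[461.4958491 ,   0.        , 270.87358781],
       [  0.        , 461.4958491 , 217.69099145],
       [  0.        ,   0.        ,   1.        ]]), 'dist': array([0.05217131, 0.        , 0.        , 0.        , 0.        ]), 'position': array([ 0.18310857, -0.92188254,  0.63339789]), 'rotation': array([ 0.49597681, -0.
[... 329 characters left out ...]
  0.91328085]), 'rotation': array([ 0.47573498, -0.05018198, -0.11606168,  0.87045258])}
wrist {'intrinsics': array([[358.95700616,   0.        , 278.42558788],
       [  0.        , 358.95700616, 210.29151371],
       [  0.        ,   0.        ,   1.        ]]), 'dist': array([-0.07173504,  0.        ,  0.        ,  0.        ,  0.        ]), 'hand_eye': array([[-6.65941108e-04,  9.52598762e-01,  3.04228788e-01,
         7.71346887e-02],
       [ 9.99999688e-01,  7.63750000e-04, -2.02500245e-04,
        -8.91868301e-05],
       [-4.25256219e-04,  3.04228558e-01, -9.52598973e-01,
        -1.35137123e-01],
       [ 0.00000000e+00,  0.00000000e+00,  0.00000000e+00,
         1.00000000e+00]])}
```

View pics/scene0.png

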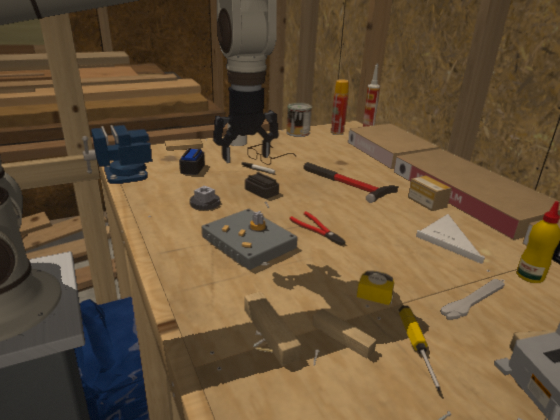

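View pics/side0.png

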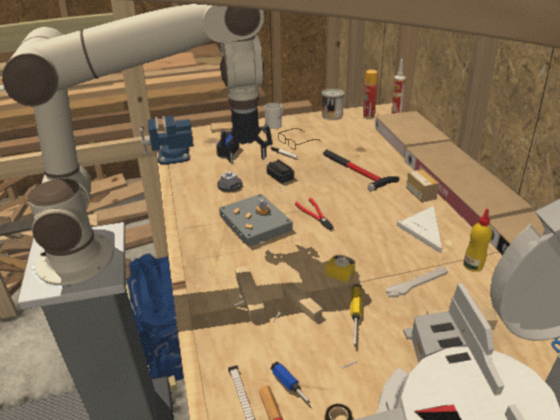

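View pics/wrist0.png

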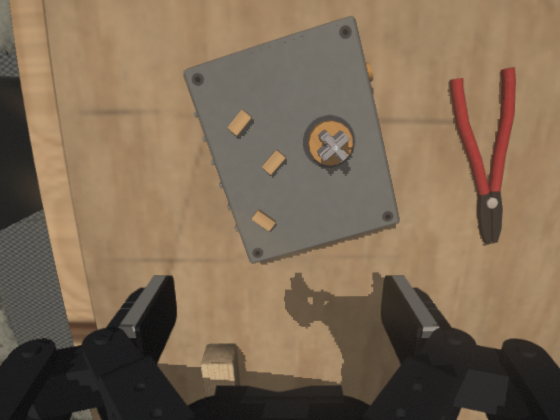

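The wrist view shows the gearbox with corners near (186,72), (353,17), (398,219) and (252,263). The chips are at (240,123), (274,162) and (264,220), and the shaft cross is at (333,147). In the scene view the larger stick is the left one, from (246,298) to (295,360), and the gear is at (205,197).

```bash
cat > h.py <<'E'
import numpy as np, cv2
from station import bot
from scipy.spatial.transform import Rotation as R
def pose():
    s=bot.get_state(); return np.array(s['eef_pos']),R.from_quat(s['tcp_rot'])
def rays(cam,px,P=None):
    m=bot.camera_model(cam); px=np.array(px,float).reshape(-1,1,2)
    u=cv2.undistortPoints(px,m['intrinsics'],m['dist']).reshape(-1,2)
    d=np.c_[u[:,0],-u[:,1],-np.ones(len(u))]
    if cam=='wrist':
        p,r=P; H=m['hand_eye']; return r.apply(H[:3,3])+p, r.apply(d@H[:3,:3].T)
    return m['position'],R.from_quat(m['rotation']).apply(d)
def onz(cam,px,z,P=None):
    o,d=rays(cam,px,P); return (o+d*((z-o[2])/d[:,2])[:,None])
def shot(cam,fn):
    P=pose(); im=bot.capture(cam)[:,:,::-1].copy(); cv2.imwrite(fn,im); return im,P
E
python3 - <<'E'
from h import *
np.set_printoptions(precision=4,suppress=True)
P=pose()
im=cv2.imread('pics/wrist0.png'); hsv=cv2.cvtColor(im,cv2.COLOR_BGR2HSV)
m=((hsv[:,:,1]<60)&(hsv[:,:,2]<140)&(hsv[:,:,2]>60)).astype('uint8')*255
m[280:]=0; m[:,:150]=0;m[:,420:]=0
m=cv2.morphologyEx(m,cv2.MORPH_OPEN,np.ones((5,5)))
c=max(cv2.findContours(m,0,2)[0],key=cv2.contourArea)
r=cv2.minAreaRect(c); b=cv2.boxPoints(r); print(r,b)
w=onz('wrist',b,0.036,P); print('gb',w, [np.linalg.norm(w[i]-w[i-1]) for i in range(4)],w.mean(0))
gm=np.zeros_like(m); cv2.drawContours(gm,[c],-1,255,-1)
o=((hsv[:,:,1]>110)&(hsv[:,:,2]>120)).astype('uint8')*255&gm
for k in cv2.findContours(o,0,2)[0]:
    if cv2.contourArea(k)>60:
        q=cv2.minAreaRect(k); print(q,onz('wrist',[q[0]],0.04,P)[0])
# shaft
s=((hsv[:,:,1]<60)&(hsv[:,:,2]>125)).astype('uint8')*255; s[:110]=0;s[190:]=0;s[:,:295]=0;s[:,370:]=0
mm=cv2.moments(s,True); print('shaft px',mm['m10']/mm['m00'],mm['m01']/mm['m00'],mm['m00'])
for cam,pts in dict(scene=[(246,298),(295,360),(320,318),(375,352),(205,190)],side=[(240,270),(258,312),(302,302),(320,318),(230,175)]).items():
    for p in pts: print(cam,p,onz(cam,[p],0.038,P)[0])
E
python3 - <<'E'
import cv2,numpy as np
a=cv2.imread('pics/wrist0.png')[110:190,290:380]; b=cv2.imread('pics/scene0.png')[280:370,230:390]; d=cv2.imread('pics/scene0.png')[170:220,180:240]
c=np.zeros((600,800,3),'uint8')
c[:270,:480]=cv2.resize(b,(480,270),interpolation=2);c[280:600,:360]=cv2.resize(a,(360,320),interpolation=2);c[280:580,400:760]=cv2.resize(d,(360,300),interpolation=2)
cv2.imwrite('pics/c1.png',c)
E
```

```text
((295.1016845703125, 141.36851501464844), (212.1781005859375, 179.50205993652344), 74.57783508300781) [[180.3702  62.9669]
 [353.4088  15.232 ]
 [409.8332 219.7702]
 [236.7945 267.505 ]]
gb [[ 0.4626  0.1066  0.036 ]
 [ 0.6142  0.1454  0.036 ]
 [ 0.6818 -0.0409  0.036 ]
 [ 0.5061 -0.0935  0.036 ]] [np.float64(0.20472319795656782), np.float64(0.15651789395034774), np.float64(0.19814590688245795), np.float64(0.18344294448699378)] [0.5662 0.0294 0.036 ]
((263.1946105957031, 220.43626403808594), (20.808490753173828, 10.322322845458984), 34.99202346801758) [ 0.5346 -0.04    0.04  ]
((273.2566223144531, 161.84954833984375), (11.476795196533203, 22.012868881225586), 41.18592834472656) [0.5448 0.0182 0.04  ]
((328.3000183105469, 138.60000610351562), (34.43544387817383, 43.826927185058594), 63.43495178222656) [0.5956 0.0398 0.04  ]
((239.2646942138672, 122.441162109375), (11.605780601501465, 22.88616371154785), 40.601295471191406) [0.514  0.0544 0.04  ]
shaft px 334.2431818181818 145.72954545454544 440.0
scene (246, 298) [ 0.4591 -0.228   0.038 ]
scene (295, 360) [ 0.4748 -0.416   0.038 ]
scene (320, 318) [ 0.5682 -0.3391  0.038 ]
scene (375, 352) [ 0.6135 -0.4538  0.038 ]
scene (205, 190) [0.5347 0.2929 0.038 ]
side (240, 270) [ 0.4706 -0.2323  0.038 ]
side (258, 312) [ 0.4831 -0.3994  0.038 ]
side (302, 302) [ 0.5966 -0.3954  0.038 ]
side (320, 318) [ 0.6224 -0.4599  0.038 ]
side (230, 175) [0.534  0.2898 0.038 ]
```

View pics/c1.png

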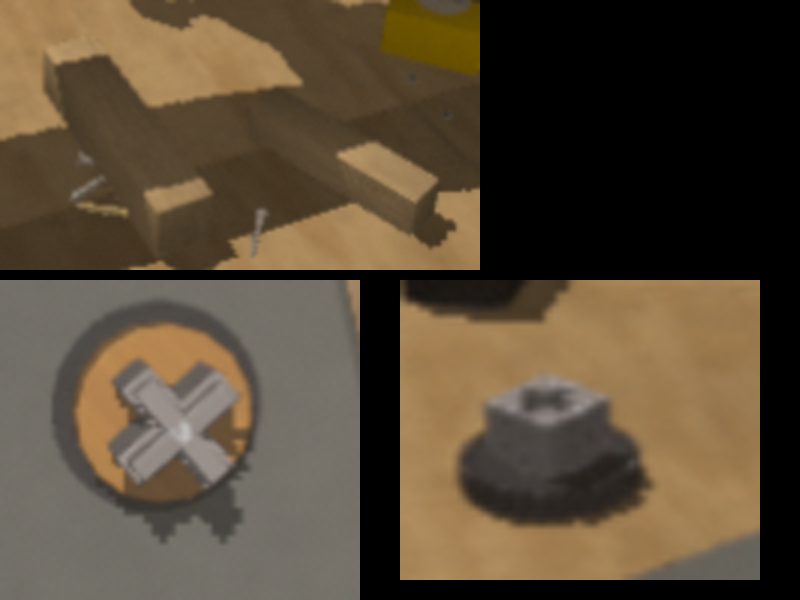

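Run:
```python
from h import *
np.set_printoptions(precision=4,suppress=True)
P=pose()
im=cv2.imread('pics/wrist0.png'); hsv=cv2.cvtColor(im,cv2.COLOR_BGR2HSV)
m=((hsv[:,:,1]<60)&(hsv[:,:,2]<140)&(hsv[:,:,2]>60)).astype('uint8')*255
m[270:]=0; m[:,:150]=0;m[:,420:]=0
m=cv2.morphologyEx(m,cv2.MORPH_OPEN,np.ones((5,5)))
c=cv2.convexHull(max(cv2.findContours(m,0,2)[0],key=cv2.contourArea))
w=onz('wrist',c.reshape(-1,2),0.036,P)[:,:2]
r=cv2.minAreaRect((w*1000).astype('float32')); print(r); print(cv2.approxPolyDP(c,6,True).reshape(-1,2))
w=onz('wrist',[(186,72),(353,17),(398,219),(252,263)],0.036,P)
print(w, [np.linalg.norm(w[i]-w[i-1]) for i in range(4)],w.mean(0), [np.degrees(np.arctan2(*(w[a]-w[b])[[1,0]])) for a,b in((1,0),(2,3),(0,3),(1,2))])
print('stick',onz('scene',[(245,296),(265,298.3),(278.3,345),(300,340)],.038))
print('shaft',onz('wrist',[(334,146)],.078,P))
a=onz('wrist',[(290+132/4,110+87/4),(290+222/4,110+195/4),(290+220/4,110+95/4),(290+125/4,110+195/4)],.07,P)
for i in(0,2): print(np.degrees(np.arctan2(*(a[i]-a[i+1])[[1,0]])))
```

```text
((566.2628784179688, 28.010238647460938), (160.67755126953125, 197.87574768066406), 16.720661163330078)
[[353  17]
 [398 221]
 [250 261]
 [184  71]]
[[ 0.4672  0.0988  0.036 ]
 [ 0.6139  0.144   0.036 ]
 [ 0.6696 -0.04    0.036 ]
 [ 0.5221 -0.0883  0.036 ]] [np.float64(0.19498275191672793), np.float64(0.15355981678641428), np.float64(0.19223489340910005), np.float64(0.15519798696619133)] [0.5682 0.0286 0.036 ] [np.float64(17.098254969276542), np.float64(18.107552595160286), np.float64(106.35956411741351), np.float64(106.83010614985429)]
stick [[ 0.4596 -0.2213  0.038 ]
 [ 0.4943 -0.2438  0.038 ]
 [ 0.4634 -0.3728  0.038 ]
 [ 0.505  -0.3768  0.038 ]]
shaft [[0.5953 0.0381 0.078 ]]
131.47405549911053
47.68325510126155
```

```bash
python3 -m jog '[[1,[-0.75,-0.17,0.1],[0,0,0]],[1,[-0.75,-0.17,0.1],[0,0,0]],[1,[-0.75,-0.17,0.1],[0,0,0]],[1,[-0.75,-0.17,0.1],[0,0,0]],[1,[-0.75,-0.17,0.1],[0,0,0]],[1,[-0.75,-0.17,0.1],[0,0,0]],[1,[-0.75,-0.17,0.1],[0,0,0]],[1,[-0.75,-0.17,0.1],[0,0,0]],[1,[-0.75,-0.17,0.1],[0,0,0]],[1,[-0.75,-0.17,0.1],[0,0,0]]]'
python3 - <<'E'
from h import *
im,P=shot('wrist','pics/w1.png'); print(P[0],P[1].as_matrix())
E
```

```text
time_s: 0.98
eef_pos: [0.4814, -0.3008, 0.1986]
tcp_rot: [0.708, 0.706, -0.0, -0.001]
force: [-0.5, 0.3, 0.0]
opening: 0.0856
grip_force: 0.0
[ 0.48136574 -0.30079154  0.19861888] [[ 2.32484083e-03  9.99996767e-01 -1.02998599e-03]
 [ 9.99996922e-01 -2.32394597e-03  8.69157294e-04]
 [ 8.66760852e-04 -1.03200347e-03 -9.99999092e-01]]
```

View pics/w1.png

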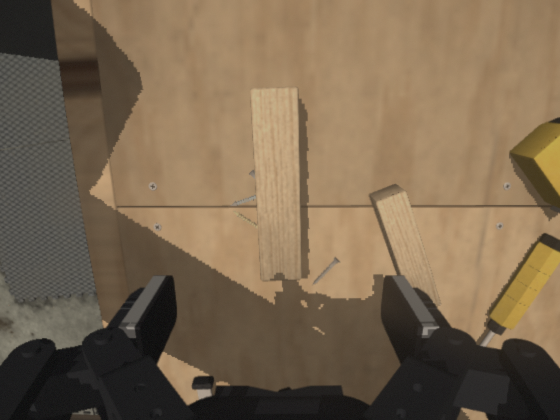

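The stick's top face has corners at about (252,88), (297,88), (301,280) and (260,280). The smaller decoy is at (405,245).

Run:
```python
from h import *
np.set_printoptions(precision=4,suppress=True)
P=pose()
w=onz('wrist',[(252,88),(297,88),(301,280),(260,280)],.038,P); print(w,w.mean(0))
a=(w[0]+w[1]-w[2]-w[3]); print(np.degrees(np.arctan2(a[1],a[0])),np.linalg.norm(a)/2, 'tool d',P[1].inv().apply(w.mean(0)-P[0])/.4)
```

```text
[[ 0.4611 -0.2162  0.038 ]
 [ 0.4965 -0.2162  0.038 ]
 [ 0.5025 -0.3851  0.038 ]
 [ 0.4646 -0.385   0.038 ]] [ 0.4812 -0.3006  0.038 ]
91.61530814311863 0.16891688785208328 tool d [-0.002  -0.0015  0.4026]
```

```bash
python3 -m jog '[[1,[0,0,0.2],[0,0,-0.009]],[1,[0,0,0.2],[0,0,-0.009]],[1,[0,0,0.4],[0,0,-0.009]],[1,[0,0,0.4],[0,0,-0.009]],[1,[0,0,0.461],[0,0,-0.009]],[1,[0,0,0.461],[0,0,-0.009]],[1,[0,0,0.461],[0,0,-0.009]],[0,[0,0,0.461],[0,0,-0.009]],[0,[0,0,0.461],[0,0,-0.009]],[0,[0,0,0.461],[0,0,-0.009]]]' 60 && python3 -m jog '[[0,[0,0,0],[0,0,0]],[0,[0,0,0],[0,0,0]],[0,[0,0,0],[0,0,0]],[0,[0,0,0],[0,0,0]]]'
```

```text
time_s: 1.87
eef_pos: [0.4833, -0.3005, 0.0173]
tcp_rot: [0.697, 0.717, 0.0, 0.002]
force: [-0.3, -0.1, 0.3]
opening: 0.0515
grip_force: 0.0
time_s: 2.2
eef_pos: [0.4828, -0.3005, 0.0167]
tcp_rot: [0.697, 0.717, 0.0, 0.001]
force: [0.2, 2.0, 6.7]
opening: 0.0372
grip_force: 61.5
```

```bash
python3 -m jog '[[0,[0,0,-0.1],[0,0,0]],[0,[0,0,-0.2],[0,0,0]],[0,[0,0,-0.333],[0,0,0]],[0,[0.1,0,-0.333],[0,0,0.04]],[0,[0.2,0,-0.333],[0,0,0.08]],[0,[0.3,0,-0.333],[0,0,0.12]],[0,[0.4,0,-0.333],[0,0,0.16]],[0,[0.45,0,-0.333],[0,0,0.2]],[0,[0.5,0,-0.333],[0,0,0.207]],[0,[0.5,0,-0.333],[0,0,0.207]]]' && python3 -m jog '[[0,[0,0,0],[0,0,0.02]],[0,[0,0,0],[0,0,0.06]],[0,[0,0,0],[0,0,0.1]],[0,[0,0,0],[0,0,0.14]],[0,[0,0,0],[0,0,0.18]],[0,[0,0,0],[0,0,0.207]],[0,[0,0,0],[0,0,0.207]]]'
python3 - <<'E'
from h import *
p,r=pose(); m=r.as_matrix(); print(p,np.degrees(np.arctan2(m[1,0],m[0,0])),m[:,2])
g=np.radians(17);G=lambda x,y:np.array([.567+x*np.cos(g)-y*np.sin(g),.028+x*np.sin(g)+y*np.cos(g),p[2]])
for y in(.12,-.13): print(G(-.09,y),r.inv().apply(G(-.09,y)-p)/.4)
print(bot.get_state()['joints'])
E
```

```text
time_s: 3.03
eef_pos: [0.4762, -0.0971, 0.1487]
tcp_rot: [0.89, 0.456, 0.001, -0.0]
force: [0.1, -0.8, -1.6]
opening: 0.0371
grip_force: 61.0
time_s: 3.62
eef_pos: [0.4764, -0.1005, 0.1484]
tcp_rot: [0.989, 0.147, 0.0, 0.0]
force: [0.5, -0.4, -1.5]
opening: 0.037
grip_force: 61.1
[ 0.4763607  -0.10053052  0.14835171] 16.884569825221355 [ 2.79312138e-04 -1.74356182e-04 -9.99999946e-01]
[0.44584797 0.11644312 0.14835171] [ 8.45535265e-02 -5.41206376e-01 -1.15883180e-04]
[ 0.51894089 -0.12263307  0.14835171] [8.58126735e-02 8.37923365e-02 3.93672027e-05]
[-2.07922498e-01 -7.92344065e-02 -1.66263396e-01  1.48345805e+00
 -1.12943146e-04  2.63897883e+00]
```

```bash
python3 -m jog '[[0,[0.02,-0.1,0],[0,0,0]],[0,[0.04,-0.2,0],[0,0,0]],[0,[0.06,-0.3,0],[0,0,0]],[0,[0.085,-0.4,0],[0,0,0]],[0,[0.085,-0.49,0],[0,0,0]],[0,[0.085,-0.541,0],[0,0,0]],[0,[0.085,-0.541,0],[0,0,0]],[0,[0.085,-0.541,0],[0,0,0]]]'
python3 - <<'E'
from h import *
im,P=shot('wrist','pics/w2.png'); print(P[0])
E
```

```text
time_s: 4.28
eef_pos: [0.4451, 0.1175, 0.1483]
tcp_rot: [0.988, 0.151, 0.0, 0.0]
force: [-0.1, -0.3, -1.4]
opening: 0.0372
grip_force: 61.2
[0.44508639 0.11745744 0.14831412]
```

View pics/w2.png

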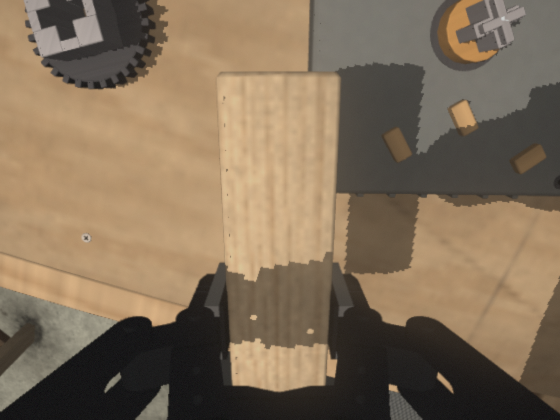

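The wrist view shows the stick end at (218–338, 75), just beyond the gearbox's +y edge at column 310. The chips are at (398,145), (463,117) and (529,158).

Run:
```python
from h import *
P=pose(); g=np.radians(17)
def G(w): d=w[:,:2]-[.567,.028]; return np.c_[d[:,0]*np.cos(g)+d[:,1]*np.sin(g),-d[:,0]*np.sin(g)+d[:,1]*np.cos(g)].round(4)
print(G(onz('wrist',[(220,75),(337,75),(223,220),(335,220)],P[0][2]-.0167+.038,P)))
print(G(onz('wrist',[(398,145),(463,117),(529,158),(308,195),(440,193),(310,60)],.038,P)))
w=P[0]; print(G(np.array([w])))
```

```text
[[-0.0066  0.1378]
 [-0.0065  0.1026]
 [-0.0527  0.1386]
 [-0.0526  0.101 ]]
[[-0.0438  0.0379]
 [-0.0241 -0.0053]
 [-0.0512 -0.0589]
 [-0.0796  0.0988]
 [-0.0776  0.0038]
 [ 0.0101  0.0999]]
[[-0.0904  0.1204]]
```

```bash
python3 -m jog '[[0,[0,0,0.1],[0,0,0]],[0,[0,0,0.18],[0,0,0]],[0,[0,0,0.22],[0,0,0]],[0,[0,0,0.233],[0,0,0]],[0,[0,0,0.233],[0,0,0]],[0,[0,0,0.233],[0,0,0]],[0,[0,0,0.233],[0,0,0]],[0,[0,0,0.233],[0,0,0]],[0,[0,0,0.233],[0,0,0]]]' && python3 -m jog '[[0,[0,0.02,0],[0,0,0]],[0,[0,0.04,0],[0,0,0]],[0,[0,0.06,0],[0,0,0]],[0,[0,0.08,0],[0,0,0]],[0,[0,0.1,0],[0,0,0]],[0,[0,0.12,0],[0,0,0]],[0,[0,0.14,0],[0,0,0]],[0,[0,0.16,0],[0,0,0]],[0,[0,0.18,0],[0,0,0]],[0,[0,0.2,0],[0,0,0]]]' && python3 -m jog '[[0,[0,0.02,0],[0,0,0]],[0,[0,0.04,0],[0,0,0]],[0,[0,0.06,0],[0,0,0]],[0,[0,0.08,0],[0,0,0]],[0,[0,0.1,0],[0,0,0]],[0,[0,0.12,0],[0,0,0]],[0,[0,0.14,0],[0,0,0]],[0,[0,0.16,0],[0,0,0]],[0,[0,0.18,0],[0,0,0]],[0,[0,0.2,0],[0,0,0]]]' && python3 -m jog '[[0,[0,0.02,0],[0,0,0]],[0,[0,0.04,0],[0,0,0]],[0,[0,0.06,0],[0,0,0]],[0,[0,0.08,0],[0,0,0]],[0,[0,0.1,0],[0,0,0]],[0,[0,0.12,0],[0,0,0]],[0,[0,0.14,0],[0,0,0]],[0,[0,0.16,0],[0,0,0]],[0,[0,0.2,0],[0,0,0]],[0,[0,0.225,0],[0,0,0]]]'
python3 - <<'E'
from h import *
im,P=shot('wrist','pics/w3.png'); print(P[0])
im,P=shot('scene','pics/s3.png')
a=cv2.imread('pics/w3.png');b=im[180:320,160:360]
c=np.zeros((420,800,3),'uint8');c[:300,:400]=cv2.resize(a,(400,300));c[:280,400:]=cv2.resize(b,(400,280),interpolation=2);cv2.imwrite('pics/c3.png',c)
E
```

```text
time_s: 5.08
eef_pos: [0.4458, 0.1167, 0.0557]
tcp_rot: [0.989, 0.149, 0.001, -0.0]
force: [0.4, -0.3, -1.9]
opening: 0.037
grip_force: 61.2
time_s: 5.92
eef_pos: [0.469, 0.0395, 0.0549]
tcp_rot: [0.989, 0.149, -0.0, -0.0]
force: [-0.1, 0.8, -1.6]
opening: 0.0371
grip_force: 61.2
time_s: 6.75
eef_pos: [0.4925, -0.0369, 0.0549]
tcp_rot: [0.989, 0.149, -0.0, -0.0]
force: [-0.1, 0.2, -1.4]
opening: 0.0371
grip_force: 61.3
time_s: 7.58
eef_pos: [0.5191, -0.1235, 0.0549]
tcp_rot: [0.989, 0.149, 0.0, 0.0]
force: [-0.4, 0.6, -1.7]
opening: 0.0373
grip_force: 61.2
[ 0.51910932 -0.12345224  0.05488575]
```

View pics/c3.png

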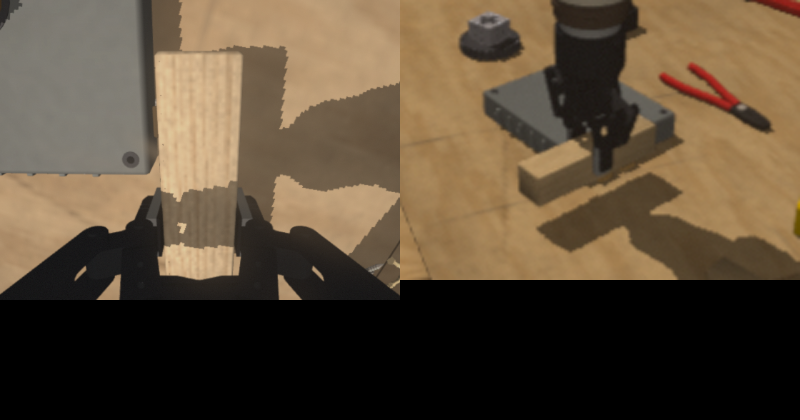

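```bash
python3 -m jog '[[0,[0,0,-0.1],[0,0,0]],[0,[0,0.1,-0.2],[0,0,0]],[0,[-0.05,0.2,-0.3],[0,0,0]],[0,[-0.1,0.27,-0.3],[0,0,0]],[0,[-0.1,0.27,-0.3],[0,0,0]],[0,[-0.1,0.27,-0.3],[0,0,0]]]'
python3 - <<'E'
from h import *
im,P=shot('wrist','pics/w4.png'); print(P[0])
E
```

```text
time_s: 8.18
eef_pos: [0.5121, -0.2405, 0.1771]
tcp_rot: [0.989, 0.147, 0.001, 0.001]
force: [-0.0, -0.7, -1.8]
opening: 0.037
grip_force: 61.4
[ 0.51208932 -0.24047115  0.17707685]
```

View pics/w4.png

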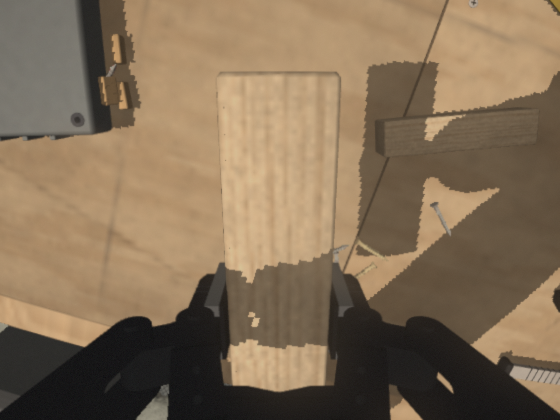

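The three chips lie on the bench beside the gearbox at (118,50), (105,90) and (124,95). The nails are near (340,248) and (370,250), and the decoy is at (380–535, 130).

Run:
```python
from h import *
P=pose(); g=np.radians(17)
def G(w): d=w[:,:2]-[.567,.028]; return np.c_[d[:,0]*np.cos(g)+d[:,1]*np.sin(g),-d[:,0]*np.sin(g)+d[:,1]*np.cos(g)].round(4)
print(G(onz('wrist',[(118,50),(105,90),(124,95),(340,248),(370,250),(375,155),(375,120),(0,298),(200,340)],.004,P)),G(np.array([P[0]])))
s=bot.get_state(); print(s['joints'])
```

```text
[[-0.0145 -0.1106]
 [-0.0454 -0.0961]
 [-0.0498 -0.1118]
 [-0.1875 -0.2971]
 [-0.1897 -0.3255]
 [-0.1007 -0.3231]
 [-0.0712 -0.321 ]
 [-0.2447  0.0471]
 [-0.2902 -0.159 ]] [[-0.1305 -0.239 ]]
[-4.36233496e-01  1.06721760e-01  7.45166873e-02  1.53718841e+00
  1.15414422e-04  2.40967743e+00]
```

```bash
python3 -m jog '[[0,[0,0,0.1],[0,0,0]],[0,[0,0,0.2],[0,0,0]],[0,[0,0,0.3],[0,0,0]],[0,[0,0,0.36],[0,0,0]],[0,[0,0,0.39],[0,0,0]],[0,[0,0,0.4],[0,0,0]],[0,[0,0,0.4],[0,0,0]],[0,[0,0,0.4],[0,0,0]]]' && python3 -m jog '[[1,[0,0,0],[0,0,0]],[1,[0,0,0],[0,0,0]],[1,[0,0,0],[0,0,0]],[1,[0,0,0],[0,0,0]],[1,[0,0,0],[0,0,0]],[1,[0,0,0],[0,0,0]],[1,[0,0,-0.1],[0,0,0]],[1,[0,0,-0.2],[0,0,0]],[1,[0,0,-0.4],[0,0,0]],[1,[0,0,-0.5],[0,0,0]]]'
python3 - <<'E'
from h import *
p,r=pose(); m=r.as_matrix(); print(p,np.degrees(np.arctan2(m[1,0],m[0,0])))
print(r.inv().apply(np.array([.534,.25,.22])-p)/.4, bot.get_state()['joints'])
E
```

```text
time_s: 8.9
eef_pos: [0.5126, -0.2363, 0.0156]
tcp_rot: [0.989, 0.149, 0.0, 0.0]
force: [-0.6, 1.5, -0.3]
opening: 0.0375
grip_force: 64.4
time_s: 9.73
eef_pos: [0.5118, -0.237, 0.1799]
tcp_rot: [0.989, 0.149, -0.0, -0.0]
force: [1.1, -0.7, -0.5]
opening: 0.0852
grip_force: 0.0
[ 0.51176005 -0.23701039  0.17991815] 17.093796446850103
[ 0.41098422 -1.14742989 -0.09999224] [-4.33715572e-01  1.06493430e-01  8.22208689e-02  1.54699312e+00
 -3.63033565e-06  2.40953411e+00]
```

```bash
python3 -m jog '[[1,[0.05,-0.1,-0.15],[0,0,0]],[1,[0.1,-0.2,-0.15],[0,0,0]],[1,[0.18,-0.3,-0.15],[0,0,0]],[1,[0.24,-0.4,-0.15],[0,0,0]],[1,[0.3,-0.5,-0.15],[0,0,0]],[1,[0.346,-0.592,-0.15],[0,0,0]],[1,[0.346,-0.592,-0.15],[0,0,0]],[1,[0.346,-0.592,-0.15],[0,0,0]],[1,[0.346,-0.592,-0.15],[0,0,0]]]'
python3 - <<'E'
from h import *
im,P=shot('wrist','pics/w5.png'); print(P[0],P[1].as_quat()); np.savez('P5.npz',p=P[0],q=P[1].as_quat())
E
python3 -m jog '[[1,[0.02,-0.1,0.05],[0,0,0]],[1,[0.04,-0.2,0.05],[0,0,0]],[1,[0.06,-0.3,0.05],[0,0,0]],[1,[0.063,-0.4,0.05],[0,0,0]],[1,[0.063,-0.5,0.05],[0,0,0]],[1,[0.063,-0.556,0.05],[0,0,0]],[1,[0.063,-0.556,0.05],[0,0,0]],[1,[0.063,-0.556,0.05],[0,0,0]]]'
python3 - <<'E'
from h import *
im,P=shot('wrist','pics/w6.png'); print(P[0],P[1].as_quat()); np.savez('P6.npz',p=P[0],q=P[1].as_quat())
a=cv2.imread('pics/w5.png'); c=np.hstack([cv2.resize(a,(400,300)),cv2.resize(im,(400,300))]); 
cv2.imwrite('pics/c6.png',c)
E
```

```text
time_s: 10.48
eef_pos: [0.5751, 0.0322, 0.2379]
tcp_rot: [0.989, 0.151, -0.0, -0.0]
force: [-0.4, -0.3, 0.1]
opening: 0.0856
grip_force: 0.0
[0.57508532 0.03215038 0.23787064] [ 9.88601405e-01  1.50556289e-01 -2.46131228e-04 -7.16160890e-05]
time_s: 11.2
eef_pos: [0.5473, 0.2133, 0.2183]
tcp_rot: [0.984, 0.179, -0.003, -0.014]
force: [0.6, -0.2, 0.1]
opening: 0.0856
grip_force: 0.0
[0.54731165 0.21326205 0.21832594] [ 0.9837992   0.17871834 -0.00290835 -0.01379949]
```

View pics/c6.png

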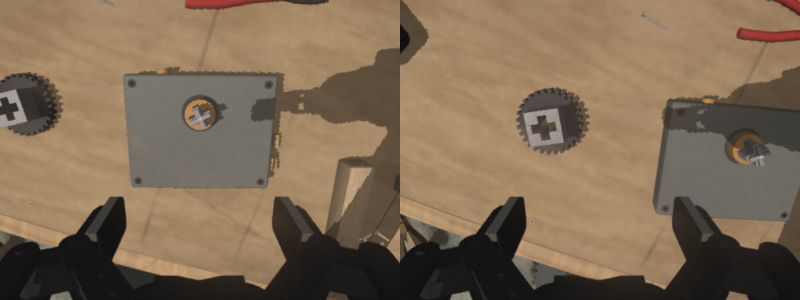

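```bash
cat >> h.py <<'E'
def blob(im,box,f):
    x0,y0,x1,y1=box; hsv=cv2.cvtColor(im,cv2.COLOR_BGR2HSV).astype(int)
    m=np.zeros(im.shape[:2],'uint8'); m[y0:y1,x0:x1]=f(hsv[y0:y1,x0:x1])*255
    return m
E
python3 - <<'E'
from h import *
np.set_printoptions(precision=4,suppress=True)
d=np.load('P6.npz'); P=(d['p'],R.from_quat(d['q'])); im=cv2.imread('pics/w6.png')
for v in(130,150,170):
    m=blob(im,(160,120,270,220),lambda h:(h[...,1]<50)&(h[...,2]>v))
    c=max(cv2.findContours(m,0,2)[0],key=cv2.contourArea)
    w=onz('wrist',cv2.convexHull(c).reshape(-1,2),.046,P)[:,:2]*1000
    print(v,cv2.contourArea(c),cv2.minAreaRect(w.astype('float32')))
print(bot.get_state()['joints'])
E
```

```text
130 2226.5 ((528.9344482421875, 284.4207763671875), (43.617835998535156, 43.65061569213867), 28.46298599243164)
150 2105.0 ((529.1796264648438, 284.0867004394531), (43.25519561767578, 42.69596862792969), 28.445877075195312)Traceback (most recent call last):
  File "<stdin>", line 6, in <module>
ValueError: max() iterable argument is empty
```

```bash
python3 -m jog '[[1,[0,0,0],[0,0,-0.04]],[1,[0,0,0],[0,0,-0.08]],[1,[0,0,0],[0,0,-0.12]],[1,[0,0,0],[0,0,-0.16]],[1,[0,0,0],[0,0,-0.2]],[1,[0,0,0],[0,0,-0.24]],[1,[0,0,0],[0,0,-0.27]],[1,[0,0,0],[0,0,-0.27]],[1,[0,0,0],[0,0,-0.27]],[1,[0,0,0],[0,0,-0.27]]]'
python3 - <<'E'
from h import *
p,r=pose(); m=r.as_matrix(); print(p,np.degrees(np.arctan2(m[1,0],m[0,0])),m[:,2])
a=np.radians(118.4);t=R.from_matrix([[np.cos(a),np.sin(a),0],[np.sin(a),-np.cos(a),0],[0,0,-1]])
print((r.inv()*t).as_rotvec()/np.pi, r.inv().apply(np.array([.529,.2845,.18])-p)/.4,bot.get_state()['joints'])
E
```

```text
time_s: 12.08
eef_pos: [0.5472, 0.2134, 0.2183]
tcp_rot: [0.824, 0.566, 0.003, -0.014]
force: [-0.6, -0.0, 0.1]
opening: 0.0855
grip_force: 0.0
[0.54724767 0.21340689 0.21829117] 68.99642830222044 [-0.01065955  0.02613577 -0.99960157]
[-0.00293906 -0.00879192 -0.2743823 ] [ 0.14757077 -0.10436393  0.10082124] [0.35851911 0.17168231 0.22860437 1.62852977 0.02821804 2.29568661]
```

```bash
python3 -m jog '[[1,[0.05,-0.04,0.1],[0,0,-0.04]],[1,[0.1,-0.08,0.1],[0,-0.002,-0.08]],[1,[0.148,-0.104,0.1],[-0.001,-0.003,-0.12]],[1,[0.148,-0.104,0.1],[-0.002,-0.005,-0.16]],[1,[0.148,-0.104,0.1],[-0.003,-0.007,-0.2]],[1,[0.148,-0.104,0.1],[-0.003,-0.009,-0.24]],[1,[0.148,-0.104,0.1],[-0.003,-0.009,-0.274]],[1,[0.148,-0.104,0.1],[-0.003,-0.009,-0.274]],[1,[0.148,-0.104,0.1],[-0.003,-0.009,-0.274]],[1,[0.148,-0.104,0.1],[-0.003,-0.009,-0.274]]]'
python3 - <<'E'
from h import *
np.set_printoptions(precision=4,suppress=True)
im,P=shot('wrist','pics/w7.png'); p,r=P; M=r.as_matrix(); print(p,np.degrees(np.arctan2(M[1,0],M[0,0])),M[:,2])
for v in(110,130,150):
    m=blob(im,(170,60,390,300),lambda h:(h[...,1]<50)&(h[...,2]>v))
    c=max(cv2.findContours(m,0,2)[0],key=cv2.contourArea)
    w=onz('wrist',cv2.convexHull(c).reshape(-1,2),.046,P)[:,:2]*1000
    q=cv2.minAreaRect(w.astype('float32')); print(v,cv2.contourArea(c),q, cv2.boundingRect(c))
    print(r.inv().apply(np.array([q[0][0]/1000,q[0][1]/1000,p[2]])-p)/.4)
E
```

```text
time_s: 12.92
eef_pos: [0.5287, 0.2852, 0.1803]
tcp_rot: [0.513, 0.859, -0.0, 0.0]
force: [-0.4, -0.5, 0.2]
opening: 0.0857
grip_force: 0.0
[0.5287 0.2852 0.1803] 118.31284986871374 [ 0.0002 -0.0005 -1.    ]
110 2932.0 ((529.0841064453125, 284.2778015136719), (43.80339431762695, 43.93677520751953), 28.275341033935547) (251, 173, 57, 55)
[-0.0024 -0.0001  0.    ]
130 2852.5 ((529.2048950195312, 283.90435791015625), (43.5104866027832, 43.154483795166016), 28.276487350463867) (251, 174, 57, 54)
[-0.0034 -0.0003  0.    ]
150 661.0 ((518.7164916992188, 278.7174072265625), (19.1329288482666, 42.91556167602539), 30.19695281982422) (252, 174, 26, 53)
[-0.0024 -0.0295  0.    ]
```

```bash
python3 -m jog '[[1,[-0.003,0,0.1],[0,0,0]],[1,[-0.003,0,0.2],[0,0,0]],[1,[-0.003,0,0.3],[0,0,0]],[1,[-0.003,0,0.36],[0,0,0]],[1,[-0.003,0,0.381],[0,0,0]],[1,[-0.003,0,0.381],[0,0,0]],[1,[-0.003,0,0.381],[0,0,0]],[0,[-0.003,0,0.381],[0,0,0]],[0,[-0.003,0,0.381],[0,0,0]],[0,[-0.003,0,0.381],[0,0,0]]]' 100 && python3 -m jog '[[0,[0,0,0],[0,0,0]],[0,[0,0,0],[0,0,0]],[0,[0,0,0],[0,0,0]],[0,[0,0,0],[0,0,0]]]'
python3 - <<'E'
from h import *
p,r=pose(); m=r.as_matrix(); print(p,np.degrees(np.arctan2(m[1,0],m[0,0])),m[:,2])
a=np.radians(135)
# camera straight above shaft with tool yaw 135
tx=np.array([np.cos(a),np.sin(a),0]); t=np.array([.5955,.0375,.24])-.077*tx; t[2]=.24
print(t,r.inv().apply(t-p)/.4)
E
```

```text
time_s: 13.8
eef_pos: [0.5301, 0.2847, 0.0297]
tcp_rot: [0.511, 0.86, 0.001, 0.001]
force: [0.9, -0.1, -0.7]
opening: 0.0517
grip_force: 0.0
time_s: 14.13
eef_pos: [0.5301, 0.2847, 0.0298]
tcp_rot: [0.511, 0.86, 0.001, 0.001]
force: [0.2, -0.5, 6.6]
opening: 0.0421
grip_force: 103.6
[0.53008664 0.28472499 0.02975318] 118.59634559368247 [ 2.75360905e-03  9.01060036e-04 -9.99995803e-01]
[ 0.64994722 -0.01694722  0.24      ] [-0.80588142 -0.09638315 -0.52546928]
```

```bash
python3 -m jog '[[0,[0,0,-0.08],[0,0,0]],[0,[0,0,-0.18],[0,0,0]],[0,[0,0,-0.28],[0,0,0]],[0,[-0.1,-0.01,-0.38],[0,0,-0.03]],[0,[-0.2,-0.02,-0.46],[0,0,-0.06]],[0,[-0.3,-0.035,-0.525],[0,0,-0.091]],[0,[-0.4,-0.05,-0.525],[0,0,-0.091]],[0,[-0.4,-0.05,-0.525],[0,0,-0.091]]]'
python3 - <<'E'
from h import *
p,r=pose(); m=r.as_matrix(); print(p,np.degrees(np.arctan2(m[1,0],m[0,0])),m[:,2])
print(r.inv().apply(np.array([.65,-.017,.24])-p)/.4)
E
```

```text
time_s: 14.8
eef_pos: [0.5893, 0.1316, 0.2405]
tcp_rot: [0.383, 0.924, 0.0, 0.002]
force: [-0.1, -0.3, -2.7]
opening: 0.0421
grip_force: 102.7
[0.58933284 0.13163014 0.2404747 ] 134.9665987446221 [ 3.36087420e-03 -5.32744461e-04 -9.99994210e-01]
[-0.37007477 -0.15528645  0.00189443]
```

```bash
python3 -m jog '[[0,[-0.09,-0.04,0],[0,0,0]],[0,[-0.18,-0.08,0],[0,0,0]],[0,[-0.27,-0.12,0],[0,0,0]],[0,[-0.35,-0.15,0],[0,0,0]],[0,[-0.37,-0.155,0.002],[0,0,0]],[0,[-0.37,-0.155,0.002],[0,0,0]],[0,[-0.37,-0.155,0.002],[0,0,0]],[0,[-0.37,-0.155,0.002],[0,0,0]]]'
python3 - <<'E'
from h import *
im,P=shot('wrist','pics/w8.png'); print(P[0],P[1].as_quat()); np.savez('P8.npz',p=P[0],q=P[1].as_quat())
px=[]
o,d=P[0]+P[1].apply(bot.camera_model('wrist')['hand_eye'][:3,3]),None
print('cam',o)
c=cv2.resize(im[50:170,200:360],(640,480),interpolation=cv2.INTER_CUBIC); cv2.imwrite('pics/c8.png',c)
E
```

```text
time_s: 15.47
eef_pos: [0.6486, -0.0133, 0.2373]
tcp_rot: [0.383, 0.924, -0.0, -0.0]
force: [-0.2, 0.1, -1.9]
opening: 0.0421
grip_force: 102.6
[ 0.64862033 -0.01333206  0.23726979] [ 3.82525017e-01  9.23945125e-01 -1.14161432e-04 -6.14662497e-05]
cam [0.59359826 0.04104834 0.37240902]
```

View pics/c8.png

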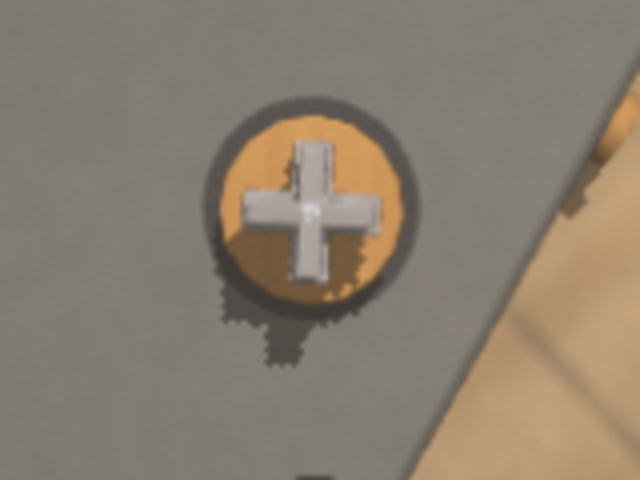

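The shaft's cross is at crop (312,210), with arms within about 2–3° of the tool axes. I'll measure that exactly.

Run:
```python
from h import *
np.set_printoptions(precision=4,suppress=True)
d=np.load('P8.npz'); P=(d['p'],R.from_quat(d['q'])); im=cv2.imread('pics/w8.png')
for v in(135,145,155):
    m=blob(im,(255,80,302,125),lambda h:(h[...,1]<45)&(h[...,2]>v))
    n,l,s,_=cv2.connectedComponentsWithStats(m); k=1+np.argmax(s[1:,4]); ys,xs=np.nonzero(l==k)
    w=onz('wrist',np.c_[xs,ys],.076,P)[:,:2]; h=cv2.convexHull((w*1e3).astype('float32')).reshape(-1,2)
    (cx,cy),sz,an=cv2.minAreaRect(h); c0=w.mean(0)
    z=(w-c0)@[1,1j]; a=np.degrees(np.angle(np.sum(z**4)))/4
    print(v,len(xs),s[k],'centroid',c0,'rect',(cx,cy),sz,an,'4fold',a%90)
x=lambda p:(200+p[0]/4,50+p[1]/4)
w=onz('wrist',[x(q) for q in[(313,140),(309,282),(243,208),(380,216)]],.074,P)
for i in(0,2): e=w[i]-w[i+1]; print(np.degrees(np.arctan2(e[1],e[0]))%90,np.linalg.norm(e),(w[i]+w[i+1])/2)
p,r=pose(); M=r.as_matrix(); print('tool',p,np.degrees(np.arctan2(M[1,0],M[0,0])))
```

```text
135 453 [261  85  34  35 453] centroid [0.5959 0.0377] rect (596.116455078125, 37.593814849853516) (21.581567764282227, 22.89631462097168) 88.31381225585938 4fold 43.07488654567404
145 428 [261  85  34  35 428] centroid [0.5958 0.0378] rect (596.1231689453125, 37.598934173583984) (21.226383209228516, 23.24660301208496) 86.84590911865234 4fold 42.99060153098447
155 389 [261  85  34  35 389] centroid [0.5954 0.0379] rect (596.1248168945312, 37.88603210449219) (21.002544403076172, 22.890317916870117) 88.33839416503906 4fold 43.695488010858966
43.29051056029954 0.0276202068407116 [0.5967 0.037  0.074 ]
41.73488383371276 0.027495546535323337 [0.5968 0.0371 0.074 ]
tool [ 0.6486 -0.013   0.2375] 135.05296182779935
```

Run:
```python
from h import *
p,r=pose(); print(r.inv().apply(np.array([.596,.0375,.118])-p)/.4)
```

```text
[ 0.18245969 -0.00348984  0.2986094 ]
```

```bash
python3 -m jog '[[0,[0.09,-0.002,0],[0,0,0.011]],[0,[0.15,-0.003,0],[0,0,0.011]],[0,[0.182,-0.003,0.05],[0,0,0.011]],[0,[0.182,-0.003,0.15],[0,0,0.011]],[0,[0.182,-0.003,0.25],[0,0,0.011]],[0,[0.182,-0.003,0.298],[0,0,0.011]],[0,[0.182,-0.003,0.298],[0,0,0.011]],[0,[0.182,-0.003,0.298],[0,0,0.011]],[0,[0.182,-0.003,0.298],[0,0,0.011]],[0,[0.182,-0.003,0.298],[0,0,0.011]]]'
python3 - <<'E'
from h import *
p,r=pose(); m=r.as_matrix(); print(p,np.degrees(np.arctan2(m[1,0],m[0,0])),m[:,2]); print(r.inv().apply(np.array([.596,.0375,.108])-p)/.4)
s=bot.get_state();print(s['force'],s['wrist_torque'])
E
```

```text
time_s: 16.35
eef_pos: [0.5978, 0.0368, 0.1207]
tcp_rot: [0.399, 0.917, 0.001, 0.002]
force: [0.1, -0.5, -2.1]
opening: 0.0425
grip_force: 102.6
[0.59779989 0.03676354 0.12073385] 133.0290698866609 [ 4.00936263e-03 -2.20790770e-04 -9.99991938e-01]
[ 0.00450859 -0.00212144  0.03181591]
[ 0.08084597 -0.47610031 -2.06262183] [ 0.0252269   0.01550507 -0.00242494]
```

```bash
for i in 1 2; do python3 -m jog '[[0,[0,0,0],[0,0,0]],[0,[0,0,0],[0,0,0]],[0,[0,0,0],[0,0,0]]]' | grep -E "pos|rot|force"; done
python3 - <<'E'
from h import *
p,r=pose(); m=r.as_matrix(); print(p,np.degrees(np.arctan2(m[1,0],m[0,0])),m[:,2]); print(r.inv().apply(np.array([.596,.0375,.108])-p)/.4)
E
```

```text
eef_pos: [0.5971, 0.0363, 0.1188]
tcp_rot: [0.399, 0.917, 0.0, 0.001]
force: [-0.7, 0.1, -2.8]
grip_force: 102.6
eef_pos: [0.5967, 0.0363, 0.118]
tcp_rot: [0.399, 0.917, -0.0, 0.0]
force: [-1.2, -0.1, -2.2]
grip_force: 102.6
[0.59666897 0.03632944 0.11798335] 133.00087079336063 [ 8.16010771e-05 -4.79717963e-04 -9.99999882e-01]
[0.00329096 0.00077938 0.02495684]
```

```bash
python3 -m jog '[[0,[0.003,0.001,0],[0,0,0]],[0,[0.003,0.001,0],[0,0,0]],[0,[0.003,0.001,0],[0,0,0]],[0,[0.003,0.001,0],[0,0,0]],[0,[0.003,0.001,0.005],[0,0,0]],[0,[0.003,0.001,0.01],[0,0,0]],[0,[0.003,0.001,0.015],[0,0,0]],[0,[0.003,0.001,0.02],[0,0,0]]]'; for i in 1 2 3; do python3 -m jog '[[0,[0,0,0.0025],[0,0,0]],[0,[0,0,0.005],[0,0,0]],[0,[0,0,0.005],[0,0,0]],[0,[0,0,0.005],[0,0,0]]]' | grep -E "pos|rot|^force"; done
python3 - <<'E'
from h import *
p,r=pose(); s=bot.get_state(); print(p,s['force'],s['wrist_torque'])
E
```

```text
time_s: 17.52
eef_pos: [0.5961, 0.0375, 0.1096]
tcp_rot: [0.399, 0.917, -0.0, 0.0]
force: [0.1, 0.7, -2.1]
opening: 0.0426
grip_force: 102.6
eef_pos: [0.5961, 0.0375, 0.108]
tcp_rot: [0.399, 0.917, -0.0, 0.0]
force: [0.5, -0.6, -2.9]
eef_pos: [0.5961, 0.0375, 0.1059]
tcp_rot: [0.399, 0.917, -0.0, 0.0]
force: [-0.3, 0.7, -2.6]
eef_pos: [0.5961, 0.0375, 0.1039]
tcp_rot: [0.399, 0.917, -0.0, 0.0]
force: [0.1, -0.6, -2.5]
[0.59610517 0.03751762 0.10391877] [ 0.14575408 -0.61768887 -2.45763652] [-0.01301406 -0.02690506 -0.02054706]
```

```bash
for i in 1 2 3; do python3 -m jog '[[0,[0,0,0.0025],[0,0,0]],[0,[0,0,0.005],[0,0,0]],[0,[0,0,0.0075],[0,0,0]],[0,[0,0,0.0075],[0,0,0]]]' | grep -E "pos|rot|^force"; done
python3 - <<'E'
from h import *
p,r=pose(); s=bot.get_state(); print(p,s['force'],s['wrist_torque'])
E
```

```text
eef_pos: [0.596, 0.0375, 0.1007]
tcp_rot: [0.399, 0.917, -0.0, -0.0]
force: [1.2, 0.5, -2.9]
eef_pos: [0.596, 0.0375, 0.0977]
tcp_rot: [0.399, 0.917, -0.0, 0.0]
force: [0.8, -0.1, -2.2]
eef_pos: [0.596, 0.0375, 0.0947]
tcp_rot: [0.399, 0.917, -0.0, 0.0]
force: [-0.1, -0.6, -3.4]
[0.59603731 0.03750426 0.09471776] [-0.12179009 -0.56085692 -3.40028361] [ 0.01397718  0.02444778 -0.06459615]
```

```bash
python3 -m jog '[[0,[0,0,0.005],[0,0,0]],[0,[0,0,0.01],[0,0,0]],[0,[0,0,0.015],[0,0,0]],[0,[0,0,0.02],[0,0,0]],[0,[0,0,0.025],[0,0,0]],[0,[0,0,0.03],[0,0,0]],[0,[0,0,0.034],[0,0,0]],[0,[0,0,0.034],[0,0,0]]]' | grep -E "pos|rot|^force"; for i in 1 2; do python3 -m jog '[[0,[0,0,0.005],[0,0,0]],[0,[0,0,0.01],[0,0,0]],[0,[0,0,0.0125],[0,0,0]],[0,[0,0,0.0125],[0,0,0]],[0,[0,0,0.0125],[0,0,0]]]' | grep -E "pos|rot|^force"; done
python3 - <<'E'
from h import *
p,r=pose(); s=bot.get_state(); print(p,s['force'],s['wrist_torque'])
E
```

```text
eef_pos: [0.596, 0.0375, 0.0809]
tcp_rot: [0.399, 0.917, -0.0, -0.0]
force: [0.1, 0.3, -2.2]
eef_pos: [0.5963, 0.0375, 0.0769]
tcp_rot: [0.399, 0.917, -0.0, 0.0]
force: [-0.3, -0.3, 2.7]
eef_pos: [0.5963, 0.0375, 0.0717]
tcp_rot: [0.399, 0.917, -0.0, 0.0]
force: [-1.3, -0.3, 5.4]
[0.59634212 0.03750132 0.07169591] [-1.31469937 -0.26208153  5.44486159] [0.0132593  0.37277508 0.07661071]
```

```bash
for i in 1 2 3; do python3 -m jog '[[0,[0,0,0.001],[0,0,0]],[0,[0,0,0.002],[0,0,0]],[0,[0,0,0.0025],[0,0,0]],[0,[0,0,0.0025],[0,0,0]],[0,[0,0,0.0025],[0,0,0]],[0,[0,0,0.0025],[0,0,0]]]' | grep -E "pos|^force"; done
```

```text
eef_pos: [0.5963, 0.0375, 0.0708]
force: [-2.2, 0.6, 5.7]
eef_pos: [0.5963, 0.0375, 0.0699]
force: [-2.1, -0.1, 7.1]
eef_pos: [0.5963, 0.0375, 0.0696]
force: [-4.9, -0.1, 11.2]
```

```bash
python3 -m jog '[[0,[0,0,0.001],[0,0,0]],[0,[0,0,0.0025],[0,0,0]],[0,[0,0,0.0025],[0,0,0]],[0,[0,0,0.0025],[0,0,0]],[0,[0,0,0.0025],[0,0,0]],[0,[0,0,0.0025],[0,0,0]],[0,[0,0,0.0025],[0,0,0]],[0,[0,0,0.0025],[0,0,0]]]'
python3 - <<'E'
from h import *
p,r=pose(); s=bot.get_state(); print(p,s['force'],s['wrist_torque'],r.as_matrix()[:,2])
im,_=shot('side','pics/s9.png'); im,_=shot('scene','pics/s10.png')
E
```

```text
time_s: 23.18
eef_pos: [0.5964, 0.0375, 0.0695]
tcp_rot: [0.399, 0.917, 0.0, 0.001]
force: [-6.9, -1.1, 18.1]
opening: 0.0421
grip_force: 105.4
[0.59643772 0.03746885 0.06954053] [-6.87963328 -1.0873967  18.12342729] [-0.11883032  1.63129742 -0.03882567] [ 2.15128912e-03 -4.86395855e-04 -9.99997568e-01]
```

```bash
python3 -c "
from station import bot
print(bot.close_job())"
```

```text
the job is handed in; nothing more can be done
None
```

I swept the three chips off the gearbox, laid the stick on the bench, and handed in with the gear held on the shaft and pressed against the collar's stop (18 N measured at the wrist, about 23 s used); the judge gave no result.

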